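# Seat the test carrier on its three-ball kinematic nest

### The job

Pick the carrier plate up by its grip bar and bring it level over the three-ball nest with its connector end over the single ball. Lower it and push it straight down so that the spring rollers on both sides snap over its edges and pull it home on the balls, bed it with a steady push of about 20 N (never over 28 N) for a good second, then let go, leaving it fully home and level and the other things on the bench where they are.

Things in the scene. Friction and masses are not known exactly. Their poses are not given: they have to be found in the camera images.
- plate: Loose aluminium carrier plate, 0.2 to 0.4 kg: a slab 110 mm (its x) by 90 mm (its y), 12 mm thick, on three dark steel vee feet 12 mm high, with a dark upright grip bar mid-top, a green board and two brass connectors at its +x end (to x = 68 mm). Origin under its centre at the feet's undersides, z up; slab from z = 12 to 24 mm. Starts flat on the bench, feet down.
- grip_bar (a point): Centre of the top face of the plate's grip bar, on the plate's z axis, 60 mm above the plate's origin. The bar is 40 mm along plate x, 18 mm along plate y, and rises 36 mm from the slab's top. Push down here.
- connector_end (a point): Point on the plate's top at the end with the two brass connectors, 50 mm from its centre along plate +x, 24 mm above its origin.
- single_foot (a point): Underside of the vee foot at the plate's connector end, 38 mm along plate +x from its origin, at z = 0. The other two feet are at (x, y) = (-38, 20) and (-38, -20) mm. The vees point to the plate's centre and catch balls up to 5 mm off.
- plate_edge (a point): Middle of the plate's +y long edge, at y = 45 mm, z = 18 mm. Both long edges (y = +-45 mm) are pointed, with 45 degree bevels above and below, 6 mm high each, for the spring rollers.
- stand: Fixed dark steel foot of the nest, 130 mm (x) by 150 mm (y) by 20 mm, on the bench; origin under its centre. On a column over its centre, square with it, stands the nest: a platen 130 x 180 x 12 mm with three balls and spring rollers. The plate belongs with its centre over the stand's and plate x along stand x.
- stand_top (a point): Centre of the stand's top, 20 mm above the bench, under the column. The column's height differs every time and is not measured: the platen's top lies 62 to 87 mm above the bench and must be felt.
- single_ball_end (a point): Point on the stand's top at its +x end (65 mm from its centre): the end of the nest with the single ball. The steel balls, 16 mm across, are at (x, y) = (38, 0), (-38, 20) and (-38, -20) mm in stand axes; their tops are 15 mm above the platen. Turned the wrong way round the plate does not fit them.
- roller_side (a point): Stand's top at y = +75 mm. At y = +-45 mm white rollers (at x = +-30 mm), 12 mm across, are each sprung inward. A level plate meets them with its origin 24 mm over the platen's top (let go there, it rolls over); pushed on about 10 mm, rising to 15-20 N, they snap over the edges and pull it on to the balls, origin 8 mm over the platen's top. Housings: y to +-88 mm, 45 mm over the platen's top.
- platen (a joint): How far the platen has sunk, m, 0 at rest, stop at 0.009. It rides on a preloaded spring: it gives at 8 N of load (push plus plate weight) and sinks 1 mm per further 5 N, so 20 N on the seated plate reads about 0.003. A bedding push reads over 0.0015; over 0.0055 is too hard.
- seat_pin (a joint): Depth in m of the small brass feeler pin in the middle of the platen: 0 when free, about 0.004 when the plate sits fully home on all three balls (takes about 1 N). The plate touches it only over the last 4 mm.
- parts_tray: Bystander: loose clear plastic tray, 70 x 100 x 35 mm, origin under its centre. Leave alone.
- adapter: Bystander: loose brass coaxial adapter standing upright, 26 mm diameter, 36 mm high, origin under its centre. Leave alone.
- driver: Bystander: loose screwdriver, 160 mm long, lying on the bench along its x. Leave alone.
- probe_box: Bystander: loose closed black box, 90 x 130 x 40 mm, origin under its centre. Leave alone.
Mind the look-alikes: they are no part of the job. What is shaped like the stand but green is not meant. Leave any pink look-alike of the plate alone.

How it is judged (in metres and radians):
On the way, in this order (a step that is already met when the one before it is completed fails the run):
1. the plate is brought over the nest, level (horizontal distance between plate and stand below 0.02 m and height (world z) of plate above 0.06 m and angle between plate's own z axis and vertical below 0.2 rad), for 0.1 s.
2. the plate, home on the balls, is bedded with a steady push (platen sunk over 1.5 mm, feeler pin down) for 0.4 s (value of joint platen above 0.0015 m and value of joint seat_pin between 0.003 and 0.006 m and horizontal distance between plate and stand below 0.004 m), for 0.4 s.
At the end, for the whole second after the job is handed in: The plate sits at rest, fully home on the three balls: feeler pin 3 to 5.5 mm down, plate centred over the stand within 2.5 mm, turned within 2 degrees with the connector end over the single ball, level within 1.7 degrees, and nothing pressing on it (platen sunk less than 1 mm) (value of joint seat_pin between 0.003 and 0.0055 m and value of joint platen below 0.001 m and horizontal distance between plate and stand below 0.0025 m and x of connector_end in the frame of stand above 0.04 m and angle between the x axis of plate and the x axis of stand, either way round below 0.035 rad and angle between plate's own z axis and vertical below 0.03 rad and linear speed of plate below 0.02 m/s); the robot touches nothing.
It fails at once if the nest is pressed too hard (platen sunk more than 5.5 mm, a push of some 30 N) (value of joint platen above 0.0055 m).
It fails at once if a bystander is moved more than 15 mm (distance of any of parts_tray, adapter, driver, probe_box from where it was at the start of the episode above 0.015 m).
It also fails if it takes over 70 s, if anything falls off the work surface, if the arm or the gripper's body presses on something with over 40 N, if the wrist force passes 120 N, or if a joint passes its speed limit or range.

### The arm

A 6-joint arm with a two-finger parallel gripper is mounted at the origin on the work surface. World frame = base frame: x ahead of the robot, y to its left, z up, the work surface at z = 0. Lengths are in mm, angles in rad, forces in N, time in s.
With the tool pointing down it reaches from about 275 to 750 mm from the base axis. Payload 10.2 kg.
Tool frame: the origin (TCP) lies between the finger pads; the fingertips stand 17 mm ahead of it and the grasp point (between the pads) lies 2 mm behind it; y points along the fingers, x is the direction in which the jaws open and shut, and the axes are right-handed (so a half turn about y gives the same grasp; the last joint's range is limited). The gripper opens to 85 mm and grips with 20 to 120 N. Pads are 22 mm wide; open, the fingers measure 114 mm over their backs; the gripper's body (76 mm by 85 mm) begins 54 mm behind the grasp point. The pads swing forward as they close: fully open they stand 13 mm farther back than shut.
Start: joints at [1.118, 0.313, 1.498, -0, 1.331, -0.223], TCP at [119.599, 511.202, 248.294] pointing down, gripper open.
Joint ranges: [-2.94, 2.94], [-0.97, 2.17], [0.19, 2.56], [-1.23, 4.37], [0.02, 3.11], [-2.88, 2.88]. Speed limits (rad/s): [2.39, 2.39, 3.01, 3.14, 3.14, 3.14].

### API

Orientations are given as a unit quaternion [w, x, y, z].
In Python, from rig import ctrl gives the robot as it stands.
- The arm moves only by the tool jog_arm, never from a script. Its argument "targets" is a list of rows, each an object with "offset": the shift along the tool's x, y, z in m, a list of three; "yaw": the turn about the tool's y in rad. In form: [{"offset": [dx, dy, dz], "yaw": yaw}, ...]. A call has 1 to 12 rows; each row is the pose to reach, as a shift and turn from the pose measured when the call began, along the tool's axes at that moment; what a row does not reach only later rows make up. A row lasts 1/12 s, in which the tool goes at most 41.7 mm and 7.16 degrees, less where a joint would pass 70% of its speed; a pose out of reach is approached as far as the arm can. A call with a gripper value outside its range is refused whole. "fingers" is the finger opening in m, from 0 to 0.0854, set as the call begins (left out, the last holds). The fingers move at their own pace and stop on an object; "grip_force" is the grip in N (left out, the last holds). Time passes only in rows, so rows that repeat a pose let the fingers close. It gives the time, the measured TCP pose, the force and the opening at its end, in the units of the state.
- ctrl.sense(): the state, without advancing time (a new reading comes with each control period).
- ctrl.capture(name): name is "side" or "top"; returns a dict with "img" (384x512x3 uint8, red, green, blue), "intrinsics" (3x3 intrinsics, pixels), "k1" (the pictures are not rectified: a ray, as slopes to the right and down, at radius r is drawn at 1 + k1 r^2 times it, then the intrinsics apply), "T" (4x4, takes a point from camera to world coordinates). Camera axes: x right, y up, looking along -z (the intrinsics and any distortion apply to the point x, -y, -z); pixel columns grow to the right and rows downward; lengths in mm; the calibration is good to about 2 mm. A picture is of the moment at which its call begins. There is no depth.
- ctrl.finish_job(): hands the job in, once; it reports no verdict.
Trained networks look in the newest picture that a camera, given by its name, has taken for a name from the list of things; names that differ only in an ending like _2 or _b are one class to them, and where a whole thing is asked for, a point or a joint stands for the part that bears it (a point fixed in the world has none). Each returns a list of dicts, best first, with "score" (0 to 1); they miss things now and then, are a little off and sometimes report something else, mostly with a low value. They report only what shows in the picture. A call takes as long as a camera call. They do not tell look-alikes from the thing itself.
- ctrl.boxes_of(camera, target): "box" ([left, top, right, bottom] in pixels, round what is visible of it).
- ctrl.regions_of(camera, target): "region" (384x512 bool, what is visible of it) and "box" ([left, top, right, bottom] in pixels, round what is visible of it).
The state is a dict: "time_s": time; "joints": joint angles; "dq": joint speeds; "tau": joint torques, N m; "eef_pos": TCP position; "ee_rot": TCP orientation; "force": force on the tool from outside, world axes, zero at the start; "wrist_torque": the same for the moment, N m; "grip_width": opening from 0.0 (shut) to 1.0 (fully open).
Only numpy, scipy, OpenCV 4.12 (cv2) and the standard library are available. Lean on these libraries where they do the work, as an engineer would, in place of code of your own. Each camera call takes 0.05 s, during which the arm holds its last target.

## Working session

There is one attempt and no reset: what is moved stays moved. The work goes in short steps, Python scripts to look and compute and a tool call to move; the robot and the scene stay as the last step left them, time stands still between calls to the robot, and variables do not carry over. Pictures are saved under pics/ and viewed, and the job is handed in when it is done.

Besides the shell and the picture viewer there is one more tool, called after "Call:" as name([rows], argument=value, ...), one row to a line, values as JSON. jog_arm: Moves the arm, as the interface text tells. Its arguments: {"type":"object","properties":{"targets":{"type":"array"},"fingers":{"type":"number"},"grip_force":{"type":"number"}},"required":["targets"]}

```bash
mkdir -p pics; ls
cat > h.py <<'E'
import numpy as np, cv2
from rig import ctrl
def snap(cam,name):
    c=ctrl.capture(cam); cv2.imwrite(f'pics/{name}.png',cv2.cvtColor(c['img'],cv2.COLOR_RGB2BGR)); return c
def proj(c,P):
    P=np.atleast_2d(P); T=np.linalg.inv(c['T']); q=P@T[:3,:3].T+T[:3,3]
    s=np.c_[q[:,0]/-q[:,2],-q[:,1]/-q[:,2]]; r2=(s**2).sum(1,keepdims=True); s=s*(1+c['k1']*r2)
    K=c['intrinsics']; return np.c_[s[:,0]*K[0,0]+K[0,2],s[:,1]*K[1,1]+K[1,2]]
def unproj(c,uv,z):
    uv=np.atleast_2d(np.array(uv,float)); K=c['intrinsics']; d=np.c_[(uv[:,0]-K[0,2])/K[0,0],(uv[:,1]-K[1,2])/K[1,1]]
    s=d.copy()
    for _ in range(20): s=d/(1+c['k1']*(s**2).sum(1,keepdims=True))
    R=np.c_[s[:,0],-s[:,1],-np.ones(len(s))]@c['T'][:3,:3].T; o=c['T'][:3,3]
    return o+R*((z-o[2])/R[:,2:3])
E
python3 - <<'E'
from h import *
for cam in ('top','side'):
    c=snap(cam,cam+'0'); print(cam,c['T'].round(2).tolist(),c['k1'],np.array(c['intrinsics']).tolist())
    for t in ('plate','grip_bar','connector_end','stand','stand_top','single_ball_end','roller_side','plate_edge'):
        print(t,[(round(b['score'],2),np.round(b['box']).tolist()) for b in ctrl.boxes_of(cam,t)])
s=ctrl.sense(); print(s)
E
```

```text
pics
top [[0.0, 1.0, -0.09, 438.35], [-1.0, 0.0, 0.01, -70.74], [0.01, 0.09, 1.0, 1371.38], [0.0, 0.0, 0.0, 1.0]] 0.008365523843363901 [[485.49132150376835, 0.0, 261.7700102535977], [0.0, 485.49132150376835, 191.0182208329571], [0.0, 0.0, 1.0]]
plate [(0.72, [136.0, 176.0, 182.0, 226.0]), (0.57, [153.0, 241.0, 190.0, 290.0]), (0.29, [219.0, 244.0, 227.0, 250.0])]
grip_bar [(0.96, [136.0, 182.0, 179.0, 225.0]), (0.59, [149.0, 242.0, 192.0, 293.0])]
connector_end [(0.75, [137.0, 174.0, 179.0, 226.0]), (0.66, [152.0, 242.0, 194.0, 292.0])]
stand [(0.8, [344.0, 156.0, 400.0, 203.0])]
stand_top [(0.9, [342.0, 156.0, 397.0, 211.0])]
single_ball_end [(0.89, [340.0, 157.0, 395.0, 211.0])]
roller_side [(0.61, [344.0, 155.0, 402.0, 209.0])]
plate_edge [(0.87, [150.0, 241.0, 190.0, 295.0]), (0.6, [135.0, 178.0, 180.0, 227.0])]
side [[-0.93, 0.24, -0.28, 368.81], [-0.37, -0.59, 0.72, 528.83], [0.01, 0.77, 0.63, 595.05], [0.0, 0.0, 0.0, 1.0]] -0.06146945383726087 [[365.49770007666615, 0.0, 249.479285625279], [0.0, 365.49770007666615, 191.23543096568622], [0.0, 0.0, 1.0]]
plate [(0.98, [185.0, 296
[... 589 characters left out ...]
 357.0]), (0.6, [187.0, 295.0, 260.0, 344.0])]
{'time_s': 0.9, 'joints': array([ 1.11762694e+00,  3.12898121e-01,  1.49770979e+00, -1.36662229e-05,
        1.33099253e+00, -2.23400334e-01]), 'dq': array([ 0.00087544,  0.00149491, -0.00119842, -0.00055694,  0.00037529,
       -0.00048787]), 'tau': array([ 1.10393867e-03, -4.12166584e+01, -2.59891266e+01, -1.67301655e-04,
        5.12012593e-04,  8.29337580e-06]), 'eef_pos': array([119.58683587, 511.20205771, 248.29144725]), 'ee_rot': array([-0.55401387,  0.55402471,  0.43938847, -0.43938938]), 'force': array([ 0.82954288, -0.33701094, -0.02820935]), 'wrist_torque': array([0.03280334, 0.03038859, 0.03920598]), 'grip_width': 1.0024889133097818}
```

View images.

Run:
```python
import cv2
a=cv2.imread('pics/top0.png');
cv2.imwrite('pics/top0c.png',cv2.resize(a[140:310,120:420],None,fx=2.6,fy=2.6,interpolation=cv2.INTER_CUBIC))
a=cv2.imread('pics/side0.png');
cv2.imwrite('pics/side0c.png',cv2.resize(a[120:370,160:400],None,fx=2.4,fy=2.4,interpolation=cv2.INTER_CUBIC))
```

```text
(no output)
```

View pics/top0.png

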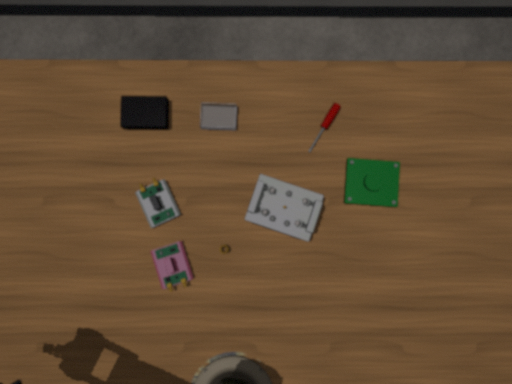

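View pics/top0c.png

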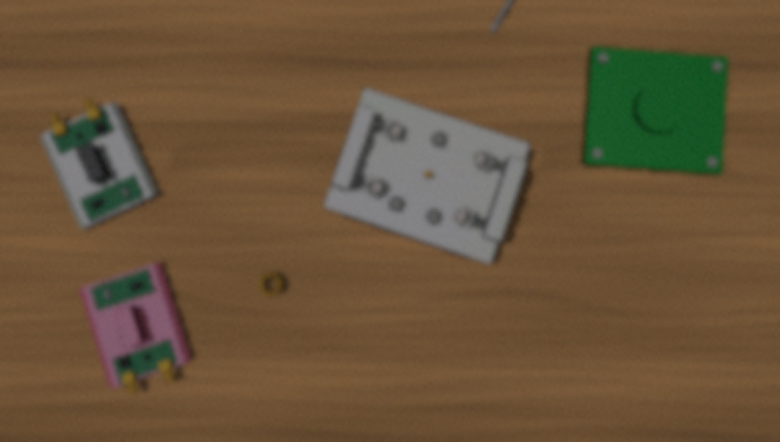

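View pics/side0.png

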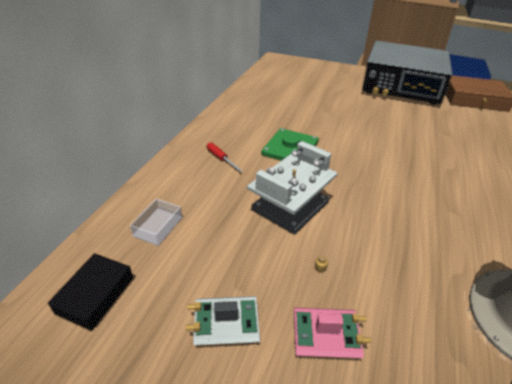

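View pics/side0c.png

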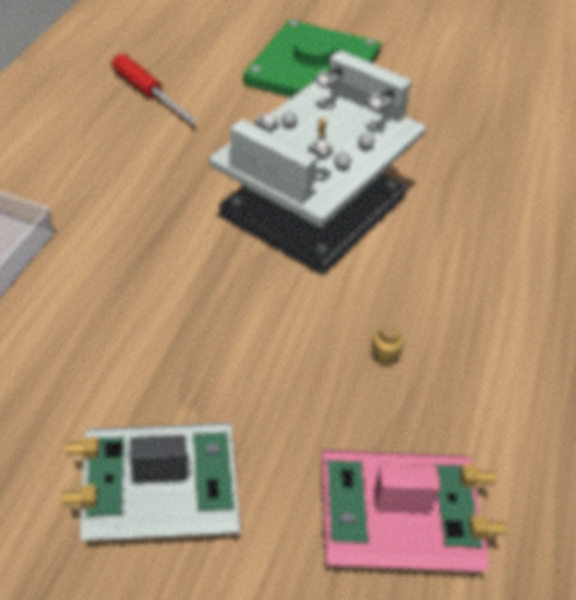

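Run:
```python
import cv2
a=cv2.imread('pics/top0.png')
def crop(a,u,v,w,h,f,n):
    b=cv2.resize(a[v:v+h,u:u+w],None,fx=f,fy=f,interpolation=cv2.INTER_CUBIC)
    for i in range(0,w,10): cv2.putText(b,str(u+i),(i*f,8),0,.3,(0,255,255)); cv2.line(b,(i*f,0),(i*f,h*f),(0,255,255) if (u+i)%50==0 else (90,90,0),1) if 0 else cv2.line(b,(i*f,10),(i*f,18),(0,255,255))
    for i in range(0,h,10): cv2.putText(b,str(v+i),(0,i*f+4),0,.3,(0,255,255)); cv2.line(b,(20,i*f),(28,i*f),(0,255,255))
    cv2.imwrite(n,cv2.convertScaleAbs(b,alpha=1.3))
crop(a,235,170,100,75,8,'pics/c1.png')
crop(a,125,170,70,60,10,'pics/c2.png')
a=cv2.imread('pics/side0.png')
crop(a,240,135,105,100,6,'pics/c3.png')
crop(a,180,285,90,65,8,'pics/c4.png')
```

```text
(no output)
```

View pics/c1.png

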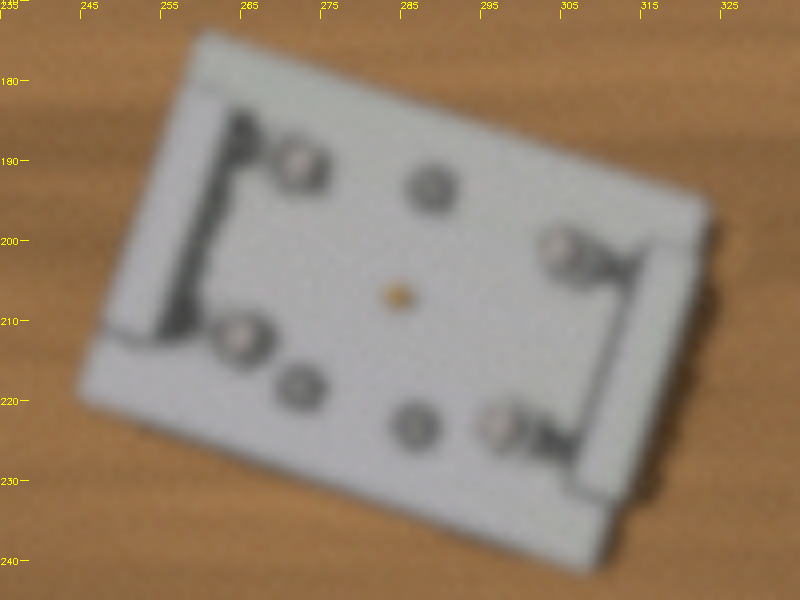

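View pics/c2.png

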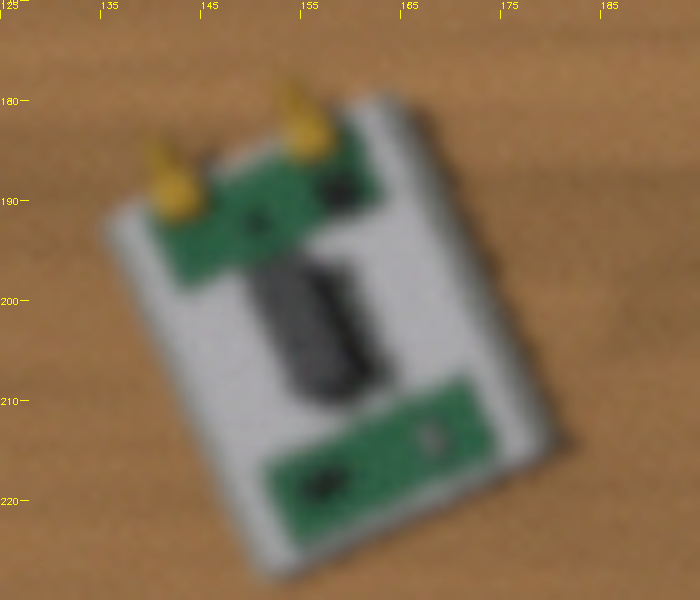

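View pics/c3.png

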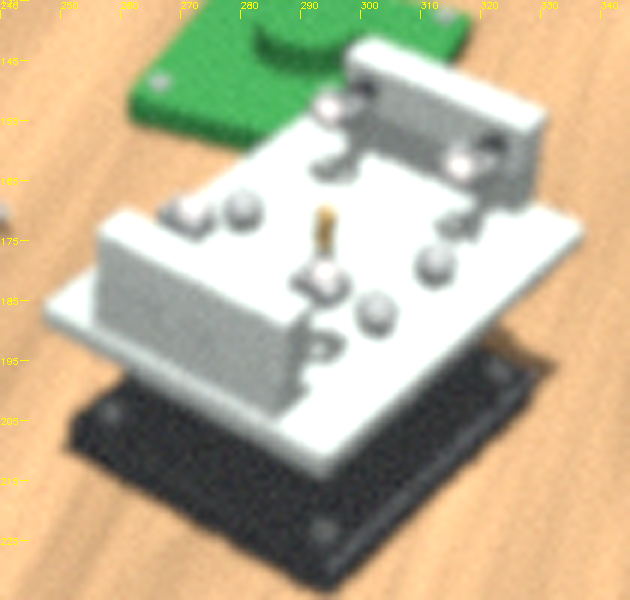

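View pics/c4.png

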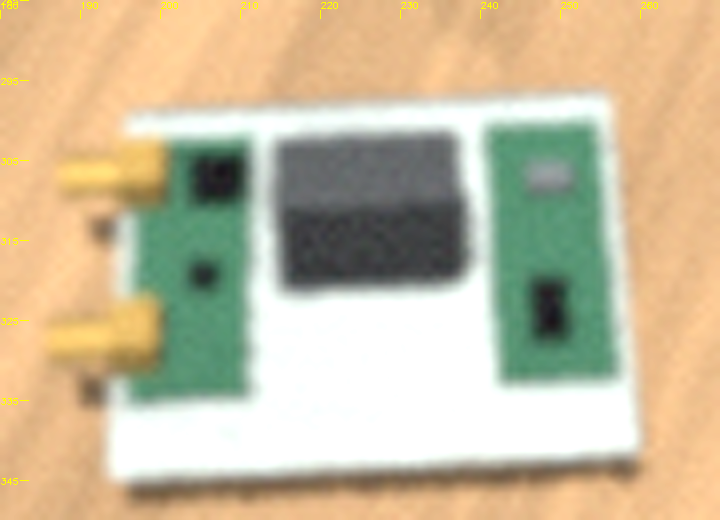

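```bash
cat > fit.py <<'E'
from h import *
from scipy.optimize import least_squares
ct=ctrl.capture('top'); cs=ctrl.capture('side')
def world(p,L):
    x,y,a,h=p; c,s=np.cos(a),np.sin(a); L=np.atleast_2d(L)
    return np.c_[x+c*L[:,0]-s*L[:,1], y+s*L[:,0]+c*L[:,1], h+L[:,2]]
def fit(obs,p0,fixh=None):
    def res(p):
        q=p if fixh is None else np.r_[p[:3],fixh]
        r=[]
        for c,l in obs:
            if l: r.append((proj(c,world(q,[a for a,_ in l]))-[b for _,b in l]).ravel())
        return np.concatenate(r)
    s=least_squares(res,p0,loss='soft_l1'); return s.x,res(s.x).reshape(-1,2).round(1).tolist()
E
python3 - <<'E'
from fit import *
st=[((65,90,0),(260.5,174)),((65,-90,0),(324,195)),((-65,90,0),(245,220)),((-65,-90,0),(309,241.5)),
 ((38,0,8),(289,193.5)),((-38,20,8),(272.5,218.3)),((-38,-20,8),(287,223)),((0,0,24),(284.8,207))]
ss=[((65,90,0),(247.5,186.2)),((-65,90,0),(293.3,211.5)),((-65,-90,0),(337.2,173.3)),((38,0,8),(280.3,170)),((-38,20,8),(302.7,187.2)),((-38,-20,8),(312.5,179.2)),((0,0,24),(294.2,170))]
p0=[400,-130,-.3,75]
for o in ([(ct,st),(cs,ss)],[(ct,st)],[(cs,ss)]):
    x,r=fit(o,p0); print('stand',x.round(3),r)
pt=[((55,45,24),(135.5,192.5)),((55,-45,24),(163.5,180)),((-55,-45,24),(180,215.5)),((-55,45,24),(152,227.5))]
q=lambda x,y:(180+x/8,285+y/8)
ps=[((55,-45,24),q(125,118)),((-55,-45,24),q(610,95)),((-55,45,24),q(638,455)),((55,45,24),q(108,475)),
 ((20,-9,60),q(278,135)),((-20,-9,60),q(455,132)),((-20,9,60),q(462,205)),((20,9,60),q(280,205))]
for o in ([(ct,pt),(cs,ps)],[(ct,pt)],[(cs,ps)]):
    x,r=fit(o,[400,100,.4],0); print('plate',x.round(3),r)
E
```

```text
stand [ 5.13867e+02 -1.37549e+02 -3.29000e-01  8.18660e+01] [[-0.2, -1.1], [0.1, -0.3], [-0.6, -1.1], [-0.3, -0.4], [0.1, -0.4], [0.2, -0.6], [0.1, -0.3], [0.0, -0.8], [-0.1, -0.2], [1.5, 0.0], [0.8, -0.3], [0.7, 0.2], [0.5, 0.2], [0.4, 0.0], [0.7, 1.0]]
stand [ 5.12622e+02 -1.38098e+02 -3.21000e-01  7.46530e+01] [[-0.3, -0.1], [-0.1, 0.1], [-0.3, -0.2], [-0.1, -0.2], [0.0, 0.2], [0.4, 0.1], [0.2, 0.2], [0.1, -0.1]]
stand [ 515.85  -140.484  -75.734   79.475] [[-0.5, -0.5], [0.5, -0.2], [0.1, -0.2], [0.3, 0.1], [-0.3, 0.1], [-0.3, -0.0], [0.1, 0.9]]
plate [527.233 216.119  19.278] [[-2.3, -0.8], [-0.6, -1.6], [-1.3, -1.2], [-3.2, 0.3], [0.9, -2.3], [0.4, -1.6], [0.6, -0.9], [0.1, -0.6], [-0.4, 0.5], [1.1, -0.0], [0.6, 0.2], [-0.8, 1.1]]
plate [5.24655e+02 2.10978e+02 4.36000e-01] [[-0.6, 0.3], [1.1, -0.8], [0.6, -0.5], [-1.2, 1.2]]
plate [5.27513e+02 2.16924e+02 4.30000e-01] [[0.5, -2.0], [0.0, -1.4], [0.3, -0.6], [-0.2, -0.2], [-0.8, 0.8], [0.8, 0.3], [0.2, 0.5], [-1.2, 1.4]]
```

Run:
```python
from fit import *
pt=[((55,45,18),(136,192.5)),((55,-45,18),(164.5,179.5)),((-55,-45,18),(180.5,215.5)),((-55,45,18),(152,228)),((20,9,60),(150,197)),((-20,9,60),(155,209))]
q=lambda x,y:(180+x/8,285+y/8)
ps=[((55,-39,24),q(125,115)),((-55,-39,24),q(610,93)),((-55,45,18),q(638,458)),((55,45,18),q(108,478)),
 ((20,-9,60),q(278,135)),((-20,-9,60),q(455,132)),((-20,9,60),q(462,205)),((20,9,60),q(280,205))]
for o in ([(ct,pt),(cs,ps)],[(ct,pt)],[(cs,ps)]):
    x,r=fit(o,[525,213,.43],0); print('plate',x.round(3),r)
```

```text
plate [5.27967e+02 2.14266e+02 4.30000e-01] [[-1.6, -0.9], [-0.5, -1.2], [-0.7, -1.4], [-2.0, -0.5], [-2.2, -0.5], [-1.3, 0.9], [0.8, -0.0], [0.5, 0.4], [0.5, -0.6], [0.6, -0.3], [-0.3, -0.5], [1.1, -1.0], [0.6, -0.9], [-0.7, 0.0]]
plate [5.26088e+02 2.10300e+02 4.31000e-01] [[-0.2, -0.2], [0.9, -0.5], [0.7, -0.8], [-0.6, 0.2], [-0.8, 0.1], [0.1, 1.6]]
plate [5.28372e+02 2.15200e+02 4.29000e-01] [[0.4, 0.3], [0.2, 0.8], [0.0, -0.2], [0.1, 0.1], [-0.8, -0.1], [0.7, -0.7], [0.2, -0.5], [-1.2, 0.4]]
```

```bash
cat > mv.py <<'E'
from h import *
from scipy.spatial.transform import Rotation as R
def plan(x,y,z,head=None):
    s=ctrl.sense(); w=s['ee_rot']; r=R.from_quat(np.r_[w[1:],w[0]]); M=r.as_matrix()
    d=(np.array([x,y,z])-s['eef_pos'])/1000
    hx=np.arctan2(M[1,0],M[0,0]); out='offset %s'%np.round(M.T@d,4).tolist()
    if head is not None:
        dy=(head-hx+np.pi/2)%np.pi-np.pi/2; out+=' yaw %.4f'%(-dy)
    print(out,'| head %.4f tooly %s pos %s f %s grip %.3f t %.2f j6 %.2f'%(hx,M[:,1].round(4),s['eef_pos'].round(1),s['force'].round(1),s['grip_width'],s['time_s'],s['joints'][5]))
E
python3 -c "
from mv import *
plan(527,213,150,.43+np.pi/2)"
```

```text
offset [-0.1976, 0.0983, -0.4646] yaw -0.6598 | head 1.3410 tooly [ 0. -0. -1.] pos [119.6 511.2 248.3] f [-0.3 -0.1  0.3] grip 1.003 t 1.10 j6 -0.22
```

Call:
jog_arm([
  {"offset": [-0.1976,0.0983,-0.4646],"yaw": -0.66},
  {"offset": [-0.1976,0.0983,-0.4646],"yaw": -0.66},
  {"offset": [-0.1976,0.0983,-0.4646],"yaw": -0.66},
  {"offset": [-0.1976,0.0983,-0.4646],"yaw": -0.66},
  {"offset": [-0.1976,0.0983,-0.4646],"yaw": -0.66},
  {"offset": [-0.1976,0.0983,-0.4646],"yaw": -0.66},
  {"offset": [-0.1976,0.0983,-0.4646],"yaw": -0.66},
  {"offset": [-0.1976,0.0983,-0.4646],"yaw": -0.66},
  {"offset": [-0.1976,0.0983,-0.4646],"yaw": -0.66},
  {"offset": [-0.1976,0.0983,-0.4646],"yaw": -0.66},
  {"offset": [-0.1976,0.0983,-0.4646],"yaw": -0.66},
  {"offset": [-0.1976,0.0983,-0.4646],"yaw": -0.66},
], fingers=0.05)

```text
time_s: 2.1
eef_pos: [494.9, 236.1, 157.8]
ee_rot: [-0.382, 0.382, 0.595, -0.595]
force: [0.4, 1.0, 0.5]
grip_width: 0.584
```

```bash
python3 -c "
from mv import *
plan(527,213,90,.43+np.pi/2)"
```

```text
offset [-0.0343, 0.0678, -0.0195] yaw -0.0001 | head 2.0007 tooly [ 3.e-04  1.e-04 -1.e+00] pos [494.9 236.1 157.8] f [0.4 1.  0.5] grip 0.584 t 2.10 j6 -1.77
```

Call:
jog_arm([
  {"offset": [-0.034,0.068,-0.0195],"yaw": 0},
  {"offset": [-0.034,0.068,-0.0195],"yaw": 0},
  {"offset": [-0.034,0.068,-0.0195],"yaw": 0},
  {"offset": [-0.034,0.068,-0.0195],"yaw": 0},
])

```text
time_s: 2.43
eef_pos: [526.4, 212.7, 88.5]
ee_rot: [0.383, -0.381, -0.594, 0.596]
force: [0.4, 0.1, 1.1]
grip_width: 0.586
```

```bash
cat > zoom.py <<'E'
import cv2
def crop(n,u,v,w,h,f,o):
    a=cv2.imread(n); b=cv2.resize(a[v:v+h,u:u+w],None,fx=f,fy=f,interpolation=cv2.INTER_CUBIC)
    b=cv2.convertScaleAbs(b,alpha=1.3)
    for i in range(0,w,10): cv2.putText(b,str(u+i),(i*f,8),0,.3,(0,255,255)); cv2.line(b,(i*f,10),(i*f,18),(0,255,255))
    for i in range(0,h,10): cv2.putText(b,str(v+i),(0,i*f+4),0,.3,(0,255,255)); cv2.line(b,(20,i*f),(28,i*f),(0,255,255))
    cv2.imwrite(o,b)
E
python3 -c "
from mv import *
from zoom import crop
snap('side','side1'); crop('pics/side1.png',160,230,130,130,5,'pics/side1c.png')
snap('top','top1'); crop('pics/top1.png',110,150,100,90,6,'pics/top1c.png')
plan(527,213,46,.43+np.pi/2)"
```

```text
offset [-0.0009, 0.0452, 0.0005] yaw 0.0006 | head 2.0013 tooly [ 2.e-03  6.e-04 -1.e+00] pos [527.  214.   91.2] f [-0.7 -0.3  0.7] grip 0.585 t 2.53 j6 -1.82
```

View pics/side1c.png

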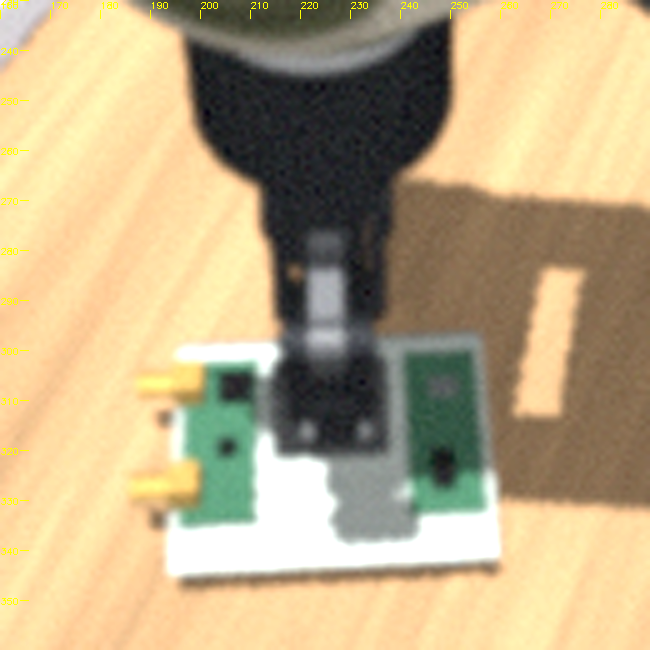

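View pics/top1c.png

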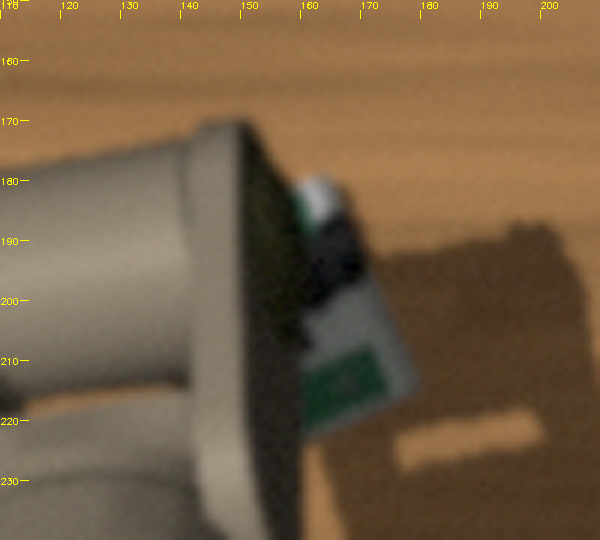

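Call:
jog_arm([
  {"offset": [-0.001,0.015,0.0005],"yaw": 0},
  {"offset": [-0.001,0.03,0.0005],"yaw": 0},
  {"offset": [-0.001,0.043,0.0005],"yaw": 0},
  {"offset": [-0.001,0.045,0.0005],"yaw": 0},
  {"offset": [-0.001,0.045,0.0005],"yaw": 0},
  {"offset": [-0.001,0.045,0.0005],"yaw": 0},
])

```text
time_s: 3.03
eef_pos: [527.5, 213.6, 47.9]
ee_rot: [-0.38, 0.383, 0.597, -0.594]
force: [-0.1, -0.5, 1.1]
grip_width: 0.586
```

```bash
python3 -c "
from mv import *
from zoom import crop
snap('side','side2'); crop('pics/side2.png',160,230,130,130,5,'pics/side2c.png')
plan(527,213,46,.43+np.pi/2)"
```

```text
offset [-0.0002, 0.0019, 0.0007] yaw 0.0012 | head 2.0020 tooly [ 0.0046  0.0011 -1.    ] pos [527.5 213.5  47.9] f [-0.3 -0.1 -0.3] grip 0.587 t 3.08 j6 -1.82
```

View pics/side2c.png

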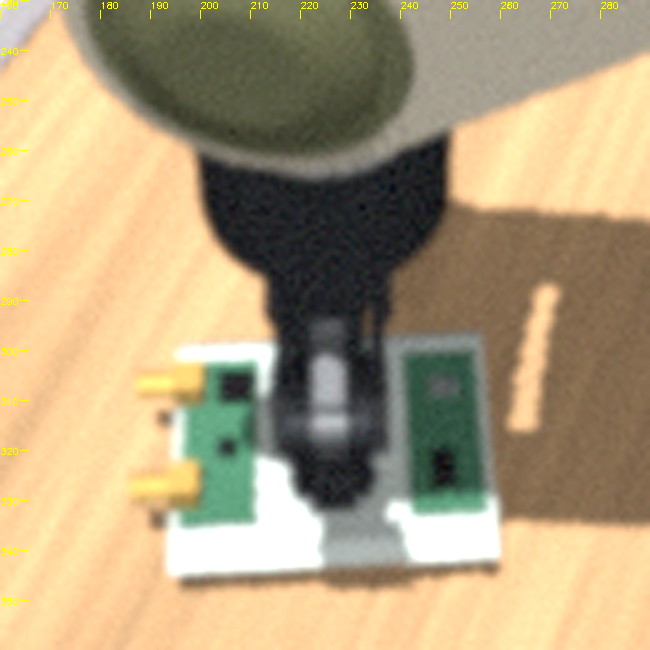

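Call:
jog_arm([
  {"offset": [0,0,0],"yaw": 0},
  {"offset": [0,0,0],"yaw": 0},
  {"offset": [0,0,0],"yaw": 0},
  {"offset": [0,0,0],"yaw": 0},
  {"offset": [0,0,0],"yaw": 0},
  {"offset": [0,0,0],"yaw": 0},
  {"offset": [0,0,0],"yaw": 0},
  {"offset": [0,0,0],"yaw": 0},
  {"offset": [0,0,0],"yaw": 0},
], fingers=0.0, grip_force=80)

```text
time_s: 3.83
eef_pos: [527.9, 213.5, 48.8]
ee_rot: [-0.38, 0.383, 0.597, -0.594]
force: [-0.8, -1.1, 6.1]
grip_width: 0.198
```

```bash
python3 -c "
from mv import *
plan(527,213,146,.43+np.pi/2)"
```

```text
offset [-0.0002, -0.0972, 0.0005] yaw 0.0012 | head 2.0020 tooly [ 0.0058  0.0014 -1.    ] pos [527.9 213.5  48.8] f [-0.8 -1.1  6.1] grip 0.198 t 3.83 j6 -1.82
```

Call:
jog_arm([
  {"offset": [0,-0.01,0],"yaw": 0},
  {"offset": [0,-0.03,0],"yaw": 0},
  {"offset": [0,-0.06,0],"yaw": 0},
  {"offset": [0,-0.09,0],"yaw": 0},
  {"offset": [0,-0.12,0],"yaw": 0},
  {"offset": [0,-0.15,0],"yaw": 0},
  {"offset": [0,-0.16,0],"yaw": 0},
  {"offset": [0,-0.16,0],"yaw": 0},
  {"offset": [0,-0.16,0],"yaw": 0},
])

```text
time_s: 4.58
eef_pos: [526.5, 213.2, 207.8]
ee_rot: [-0.38, 0.383, 0.597, -0.594]
force: [-0.6, -0.6, -2.8]
grip_width: 0.195
```

```bash
python3 -c "
from mv import *
from zoom import crop
snap('side','side3'); crop('pics/side3.png',130,200,150,120,5,'pics/side3c.png')
plan(514,-138,210,-.329+np.pi/2)"
```

```text
offset [-0.3139, -0.0034, 0.1579] yaw 0.7601 | head 2.0019 tooly [ 2.7e-03  8.0e-04 -1.0e+00] pos [526.3 213.2 206.9] f [ 0.1 -0.4 -2.5] grip 0.195 t 4.63 j6 -1.82
```

View pics/side3c.png

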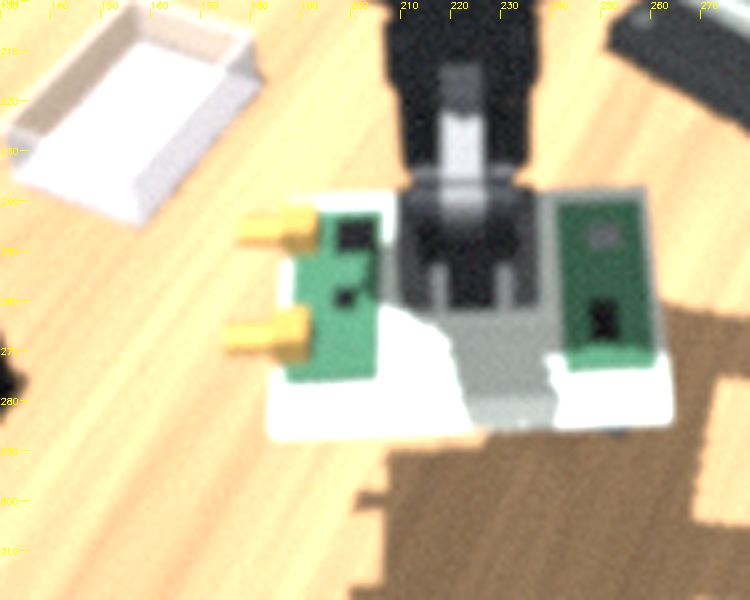

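Run:
```python
from fit import *
q=lambda x,y:(130+x/5,200+y/5)
ps=[((55,-39,24),q(288,195)),((-55,-39,24),q(645,188)),((-55,45,18),q(673,423)),((55,45,18),q(267,438))]
for h in (158,None):
    x,r=fit([(cs,ps)],[525,213,.43,158],h); print('plate',x.round(3),r)
```

```text
plate [5.27992e+02 2.14549e+02 4.30000e-01 1.58000e+02] [[0.2, 0.7], [0.2, -0.2], [-1.0, -0.1], [0.4, -0.1]]
plate [5.26464e+02 2.17331e+02 4.31000e-01 1.62009e+02] [[-0.1, 0.4], [0.5, -0.5], [-0.5, 0.0], [0.1, 0.0]]
```

Call:
jog_arm([
  {"offset": [-0.02,0,0.01],"yaw": 0.06},
  {"offset": [-0.05,0,0.025],"yaw": 0.14},
  {"offset": [-0.08,0,0.04],"yaw": 0.22},
  {"offset": [-0.11,0,0.055],"yaw": 0.3},
  {"offset": [-0.14,0,0.07],"yaw": 0.38},
  {"offset": [-0.17,0,0.085],"yaw": 0.46},
  {"offset": [-0.2,0,0.1],"yaw": 0.54},
  {"offset": [-0.23,0,0.115],"yaw": 0.62},
  {"offset": [-0.26,0,0.13],"yaw": 0.68},
  {"offset": [-0.285,0,0.143],"yaw": 0.73},
  {"offset": [-0.305,0,0.153],"yaw": 0.76},
  {"offset": [-0.315,0,0.158],"yaw": 0.76},
])

```text
time_s: 5.73
eef_pos: [513.8, -141.4, 205.1]
ee_rot: [0.576, -0.575, -0.411, 0.41]
force: [-1.8, -0.3, -1.9]
grip_width: 0.196
```

```bash
python3 -c "
from mv import *
plan(514,-139,205,-.329+np.pi/2)"
```

```text
offset [0.0023, 0.0001, 0.0006] yaw -0.0034 | head 1.2384 tooly [ 1.0e-04  1.3e-03 -1.0e+00] pos [ 513.8 -141.4  205.1] f [-1.8 -0.3 -1.9] grip 0.196 t 5.73 j6 -1.73
```

Call:
jog_arm([
  {"offset": [0.001,0.01,0],"yaw": 0},
  {"offset": [0.0022,0.02,0.0005],"yaw": -0.003},
  {"offset": [0.0022,0.03,0.0005],"yaw": -0.003},
  {"offset": [0.0022,0.03,0.0005],"yaw": -0.003},
  {"offset": [0.0022,0.03,0.0005],"yaw": -0.003},
])

```text
time_s: 6.15
eef_pos: [513.8, -137.9, 174.2]
ee_rot: [0.576, -0.574, -0.412, 0.412]
force: [-1.0, -0.2, -2.7]
grip_width: 0.193
```

```bash
python3 -c "
from mv import *
from zoom import crop
snap('side','side4'); crop('pics/side4.png',235,110,115,110,6,'pics/side4c.png')
snap('top','top4'); crop('pics/top4.png',230,150,110,100,7,'pics/top4c.png')
plan(514,-139,165,-.329+np.pi/2)"
```

```text
offset [-0.0006, 0.0103, 0.0001] yaw 0.0008 | head 1.2426 tooly [ 5.0e-04  1.2e-03 -1.0e+00] pos [ 514.3 -138.5  175.3] f [ 0.7 -0.3 -2.9] grip 0.196 t 6.25 j6 -1.73
```

View pics/side4c.png

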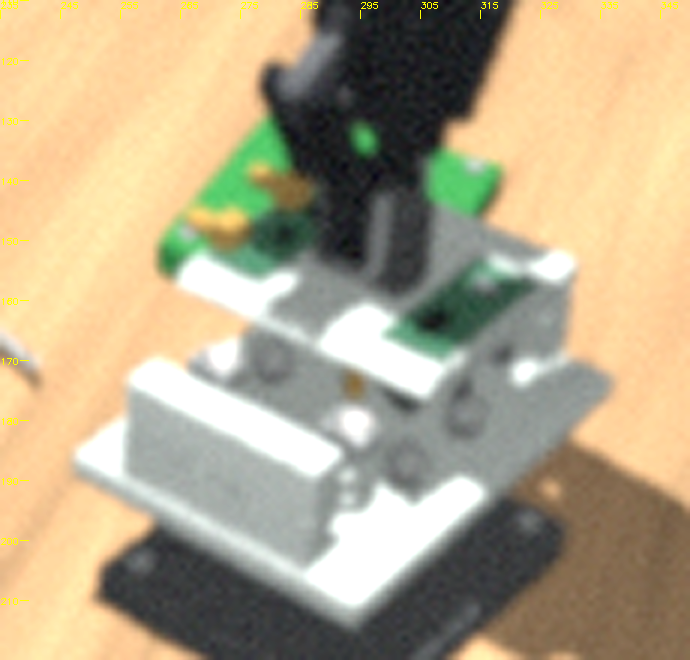

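View pics/top4c.png

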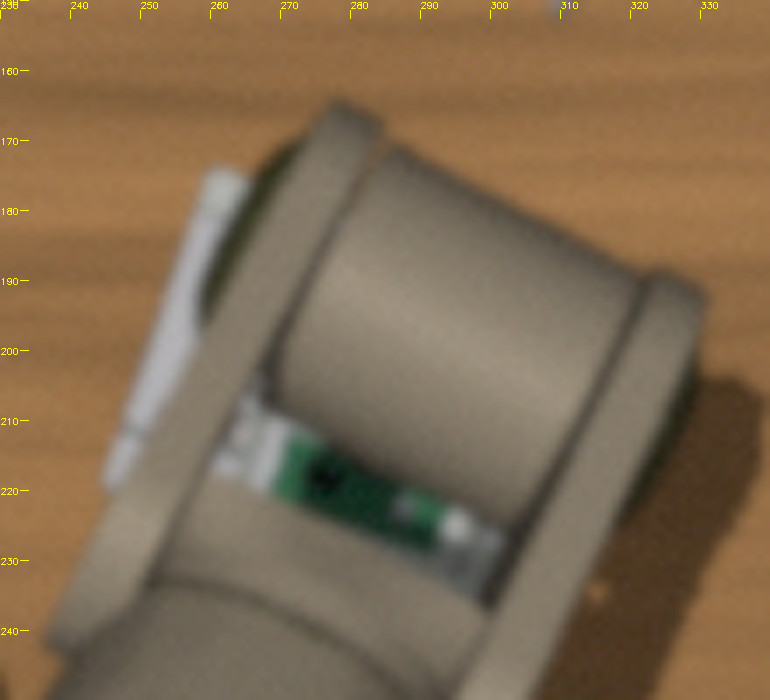

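```bash
python3 - <<'E'
from fit import *
q=lambda x,y:(235+x/6,110+y/6)
obs=[((55,45,18),q(173,278)),((-55,45,18),q(432,402))]
f=lambda p:(proj(cs,world([p[0],p[1],-.328,126.5],[a for a,_ in obs]))-[b for _,b in obs]).ravel()
s=least_squares(f,[514,-138]); print(s.x,f(s.x))
# stand in side camera with several fixed h, fixed yaw
ss=[((65,90,0),(247.5,186.2)),((-65,90,0),(293.3,211.5)),((-65,-90,0),(337.2,173.3)),((38,0,8),(280.3,170)),((-38,20,8),(302.7,187.2)),((-38,-20,8),(312.5,179.2))]
for h in (72,75,78,81,84):
    f=lambda p:(proj(cs,world([p[0],p[1],p[2],h],[a for a,_ in ss]))-[b for _,b in ss]).ravel()
    s=least_squares(f,[514,-138,-.33]); print(h,s.x,np.abs(f(s.x)).max(),s.cost)
E
python3 -c "
import cv2
from h import *
from fit import world
for n,u,v,w,hh,f,cam in (('top0',235,165,100,85,8,'top'),('side0',240,140,105,100,6,'side')):
    a=cv2.imread('pics/%s.png'%n); c=ctrl.capture(cam)
    b=cv2.resize(a[v:v+hh,u:u+w],None,fx=f,fy=f,interpolation=cv2.INTER_CUBIC)
    for p,col in (((513.5,-138.5,-.328,77),(0,0,255)),):
        L=[(65,90,0),(65,-90,0),(-65,-90,0),(-65,90,0),(38,0,8),(-38,20,8),(-38,-20,8),(0,0,24)]
        for x in proj(c,world(p,L)): cv2.drawMarker(b,(int((x[0]-u+.5)*f),int((x[1]-v+.5)*f)),col,0,10)
    cv2.imwrite('pics/ov_%s.png'%cam,b)
"
```

```text
[ 512.55850228 -135.15978677] [ 0.67604268  0.54036694 -0.6345137  -0.37502632]
72 [ 5.17592838e+02 -1.49342377e+02 -3.38110162e-01] 0.5273761243465174 0.8740412916742759
75 [ 5.16830368e+02 -1.45633197e+02 -3.37309498e-01] 0.4774475657468429 0.5953393567027973
78 [ 5.16068233e+02 -1.41924984e+02 -3.36501276e-01] 0.5044115511180394 0.4950146465474665
81 [ 5.15306437e+02 -1.38217756e+02 -3.35685415e-01] 0.6343678962379613 0.5792201968169419
84 [ 5.14544985e+02 -1.34511530e+02 -3.34861839e-01] 0.9132412379964876 0.8543205825923428
```

View pics/ov_top.png

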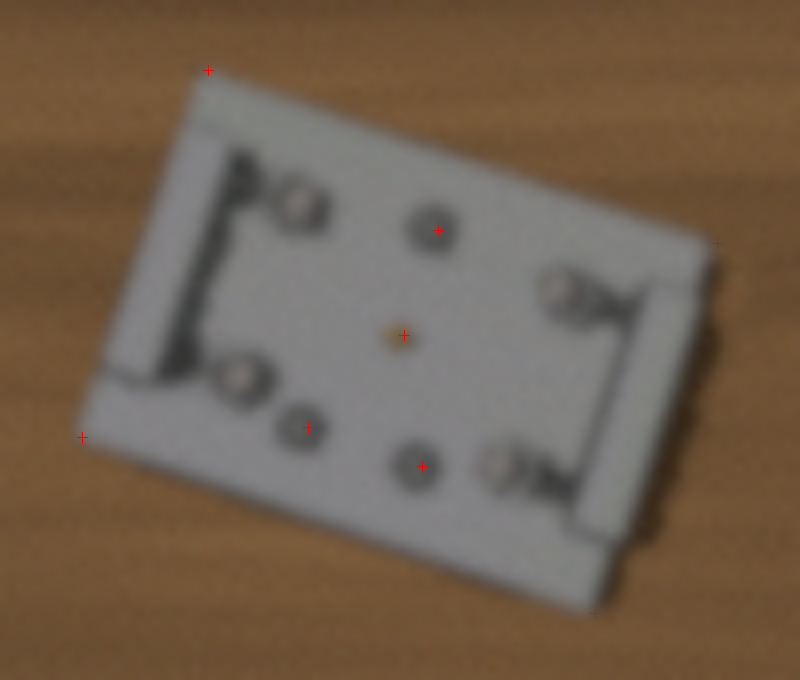

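View pics/ov_side.png

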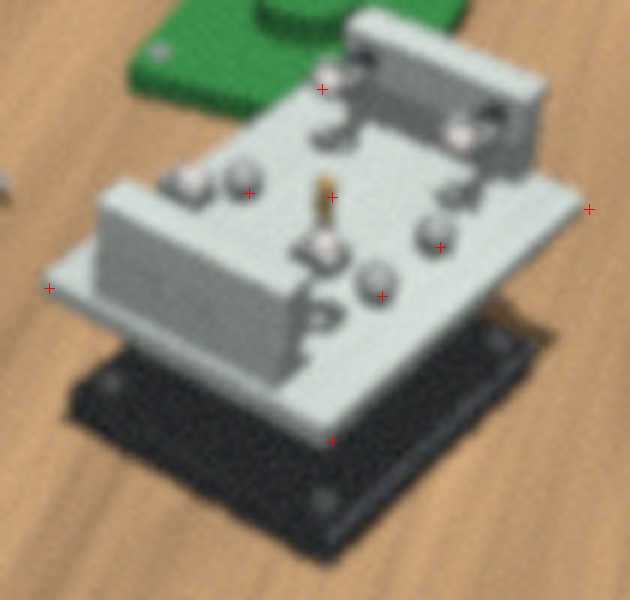

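```bash
cat > sil.py <<'E'
from fit import *
from scipy.optimize import minimize
S=8
def up(m,u,v,w,h):
    return cv2.resize(m[v:v+h,u:u+w],None,fx=S,fy=S,interpolation=cv2.INTER_CUBIC)
def dr(c,polys,u,v,w,h):
    im=np.zeros((h*S,w*S),np.uint8)
    for P in polys:
        q=(proj(c,P)-[u,v]+.5)*S
        hull=cv2.convexHull(q.astype(np.float32))
        cv2.fillConvexPoly(im,np.round(hull*16).astype(np.int32),1,shift=4)
    return im
def run(c,img,win,model,p0,bg,ig=None):
    u,v,w,h=win
    g=up(img,*win).astype(np.float32); hsv=cv2.cvtColor(np.clip(g,0,255).astype(np.uint8),cv2.COLOR_RGB2HSV)
    # wood is orange: hue ~ 8-22 & saturated
    wood=(hsv[...,1]>90)&(hsv[...,0]<25)
    m=(~wood).astype(np.uint8); m=cv2.morphologyEx(m,cv2.MORPH_CLOSE,np.ones((25,25)))
    n,l,st,_=cv2.connectedComponentsWithStats(m); m=(l==1+np.argmax(st[1:,4])).astype(np.uint8)
    f=lambda p:(m!=dr(c,model(p),*win)).mean()
    best=min((minimize(f,np.array(p0)+d,method='Nelder-Mead',options=dict(initial_simplex=np.array([np.array(p0)+d]+[np.array(p0)+d+e for e in np.diag([4,4,.05])]),xatol=.02,fatol=1e-6)) for d in ([0,0,0],[2,-2,.02],[-2,2,-.02])),key=lambda s:s.fun)
    o=dr(c,model(best.x),*win); vis=np.clip(g,0,255).astype(np.uint8)[...,::-1].copy()
    for mm,col in ((m,(255,255,0)),(o,(0,0,255))):
        k,_=cv2.findContours(mm,cv2.RETR_EXTERNAL,cv2.CHAIN_APPROX_NONE); cv2.drawContours(vis,k,-1,col,1)
    return best.x,best.fun,vis
def box(x0,x1,y0,y1,z0,z1): return [(x,y,z) for x in (x0,x1) for y in (y0,y1) for z in (z0,z1)]
E
python3 - <<'E'
from sil import *
img=cv2.cvtColor(cv2.imread('pics/top0.png'),cv2.COLOR_BGR2RGB)
pm=lambda p:[world([*p,0],box(-55,55,-45,45,18,18)),world([*p,0],box(-55,55,-39,39,12,24))]
x,f,v=run(ct,img,(125,168,70,68),pm,[526,212,.43],None); print('plate',x,f); cv2.imwrite('pics/s_p.png',v)
for h in (74,82):
    sm=lambda p:[world([*p,h],box(-65,65,-90,90,-12,0)),world([*p,h],box(-40,40,80,88,0,45)),world([*p,h],box(-40,40,-88,-80,0,45))]
    x,f,v=run(ct,img,(235,165,100,85),sm,[513,-138,-.328],None); print('stand',h,x,f); cv2.imwrite('pics/s_s.png',v)
E
```

```text
plate [5.25778251e+02 2.12470731e+02 4.42657250e-01] 0.01875984768907563
stand 74 [ 5.13438951e+02 -1.37642266e+02 -3.14095800e-01] 0.026490808823529412
stand 82 [ 5.12322855e+02 -1.36731706e+02 -3.20713743e-01] 0.021689338235294117
```

View pics/s_p.png

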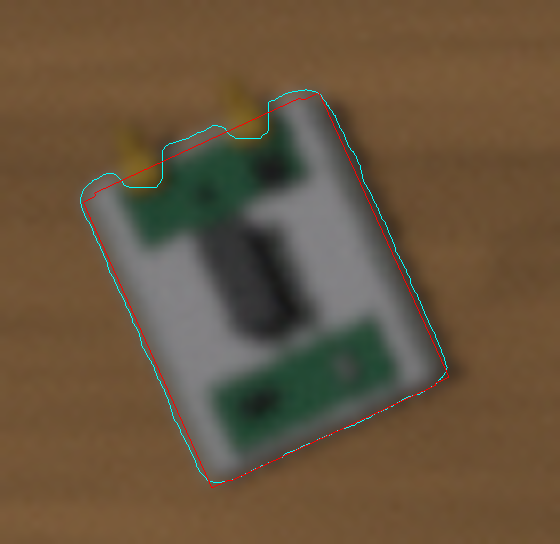

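View pics/s_s.png

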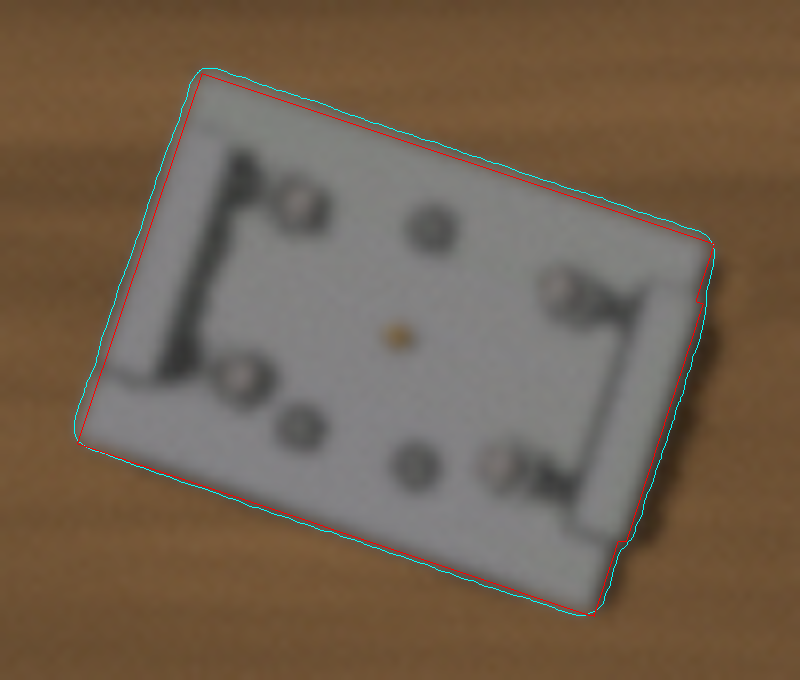

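Call:
jog_arm([
  {"offset": [0.001,0.006,0],"yaw": 0},
  {"offset": [0.001,0.012,0],"yaw": 0},
  {"offset": [0.001,0.016,0],"yaw": 0},
  {"offset": [0.001,0.016,0],"yaw": 0},
  {"offset": [0.001,0.016,0],"yaw": 0},
])

```text
time_s: 7.07
eef_pos: [514.7, -137.7, 159.1]
ee_rot: [0.576, -0.575, -0.412, 0.411]
force: [2.2, 4.2, 1.5]
grip_width: 0.195
```

```bash
python3 -c "
from mv import *
plan(514.3,-137.5,150,-.328+np.pi/2)
print(ctrl.sense()['wrist_torque'])
from zoom import crop
snap('side','side5'); crop('pics/side5.png',235,110,115,110,6,'pics/side5c.png')"
```

```text
offset [0.0, 0.0091, 0.0004] yaw -0.0014 | head 1.2414 tooly [ 0.001   0.0022 -1.    ] pos [ 514.7 -137.7  159.1] f [2.2 4.2 1.5] grip 0.195 t 7.07 j6 -1.73
[ 0.56494495 -0.29434019  0.02057868]
```

View pics/side5c.png

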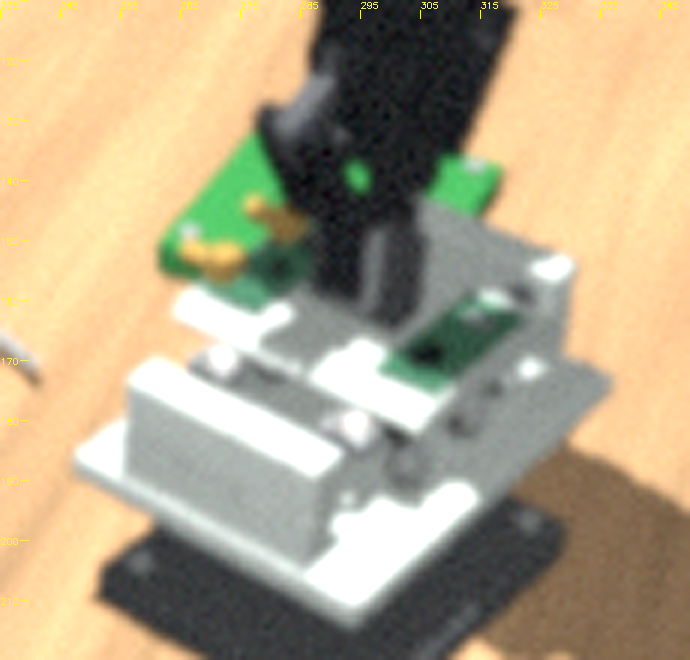

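Call:
jog_arm([
  {"offset": [0.0015,0,0],"yaw": 0},
  {"offset": [0.003,0,0],"yaw": 0},
  {"offset": [0.003,0.001,0],"yaw": 0},
  {"offset": [0.003,0.002,0],"yaw": 0},
  {"offset": [0.003,0.002,0],"yaw": 0},
])

```text
time_s: 7.53
eef_pos: [515.8, -135.5, 157.8]
ee_rot: [-0.575, 0.575, 0.412, -0.411]
force: [-1.3, -2.8, 7.0]
grip_width: 0.198
```

```bash
python3 -c "
from mv import *
plan(514.3,-137.5,150,-.328+np.pi/2)
print(ctrl.sense()['wrist_torque'])"
```

```text
offset [-0.0024, 0.0078, 0.0008] yaw -0.0014 | head 1.2414 tooly [ 2.e-03  5.e-04 -1.e+00] pos [ 515.8 -135.5  157.8] f [-1.3 -2.8  7. ] grip 0.198 t 7.53 j6 -1.72
[-0.18386195  0.20487698  0.03204111]
```

Call:
jog_arm([
  {"offset": [-0.0008,0,0],"yaw": 0},
  {"offset": [-0.0008,0.001,0],"yaw": 0},
  {"offset": [-0.0008,0.002,0],"yaw": 0},
  {"offset": [-0.0008,0.002,0],"yaw": 0},
])

```text
time_s: 7.87
eef_pos: [516.1, -136.7, 156.9]
ee_rot: [-0.574, 0.576, 0.412, -0.41]
force: [-2.1, -0.0, 10.9]
grip_width: 0.196
```

```bash
python3 -c "
from mv import *
plan(514.3,-137.5,150,-.328+np.pi/2)
print(ctrl.sense()['wrist_torque'])"
```

```text
offset [-0.0014, 0.0069, 0.0014] yaw -0.0015 | head 1.2413 tooly [ 4.1e-03 -6.0e-04 -1.0e+00] pos [ 516.1 -136.7  156.9] f [-2.1 -0.  10.9] grip 0.196 t 7.87 j6 -1.72
[0.15600894 0.28448211 0.01808147]
```

Call:
jog_arm([
  {"offset": [0,0.001,0.001],"yaw": -0.001},
  {"offset": [0,0.002,0.0015],"yaw": -0.001},
  {"offset": [0,0.003,0.0015],"yaw": -0.001},
  {"offset": [0,0.003,0.0015],"yaw": -0.001},
  {"offset": [0,0.003,0.0015],"yaw": -0.001},
])

```text
time_s: 8.28
eef_pos: [515.8, -136.7, 155.6]
ee_rot: [-0.573, 0.577, 0.413, -0.41]
force: [-0.2, 0.7, 12.2]
grip_width: 0.198
```

```bash
python3 -c "
from mv import *
plan(514.3,-137.5,150,-.328+np.pi/2)
print(ctrl.sense()['wrist_torque'])"
```

```text
offset [-0.0012, 0.0056, 0.0012] yaw -0.0006 | head 1.2422 tooly [ 0.008  -0.0025 -1.    ] pos [ 515.8 -136.7  155.6] f [-0.2  0.7 12.2] grip 0.198 t 8.28 j6 -1.72
[ 0.01594622 -0.06591158 -0.00171222]
```

Call:
jog_arm([
  {"offset": [0,0.002,0.001],"yaw": 0},
  {"offset": [0,0.003,0.001],"yaw": 0},
  {"offset": [0,0.004,0.001],"yaw": 0},
  {"offset": [0,0.005,0.001],"yaw": 0},
  {"offset": [0,0.006,0.001],"yaw": 0},
  {"offset": [0,0.007,0.001],"yaw": 0},
  {"offset": [0,0.0075,0.001],"yaw": 0},
  {"offset": [0,0.008,0.001],"yaw": 0},
  {"offset": [0,0.008,0.001],"yaw": 0},
])

```text
time_s: 9.03
eef_pos: [514.7, -136.3, 146.4]
ee_rot: [-0.573, 0.577, 0.413, -0.41]
force: [6.5, -1.3, -12.8]
grip_width: 0.192
```

```bash
python3 -c "
from mv import *
plan(514.3,-137.5,150,-.328+np.pi/2)
print(ctrl.sense()['wrist_torque'])"
```

```text
offset [-0.0013, -0.0036, -0.0] yaw -0.0008 | head 1.2420 tooly [ 0.0072 -0.0019 -1.    ] pos [ 514.7 -136.3  146.4] f [  6.5  -1.3 -12.8] grip 0.192 t 9.03 j6 -1.72
[-0.32308986 -1.17855855  0.04474503]
```

Call:
jog_arm([
  {"offset": [0,0.001,-0.0005],"yaw": 0},
  {"offset": [0,0.002,-0.001],"yaw": 0},
  {"offset": [0,0.002,-0.001],"yaw": 0},
  {"offset": [0,0.002,-0.001],"yaw": 0},
])

```text
time_s: 9.37
eef_pos: [514.9, -136.0, 143.1]
ee_rot: [-0.574, 0.576, 0.413, -0.41]
force: [0.1, 2.0, -11.8]
grip_width: 0.196
```

```bash
python3 -c "
from mv import *
plan(514.3,-137.5,150,-.328+np.pi/2)
print(ctrl.sense()['wrist_torque'])"
```

```text
offset [-0.0016, -0.0069, 0.0] yaw -0.0008 | head 1.2420 tooly [ 4.2e-03  1.0e-04 -1.0e+00] pos [ 514.9 -136.   143.1] f [  0.1   2.  -11.8] grip 0.196 t 9.37 j6 -1.72
[ 0.49806825 -0.12595099 -0.04657249]
```

Call:
jog_arm([
  {"offset": [0,0.001,0],"yaw": 0},
  {"offset": [0,0.002,0],"yaw": 0},
  {"offset": [0,0.002,0],"yaw": 0},
  {"offset": [0,0.002,0],"yaw": 0},
])

```text
time_s: 9.7
eef_pos: [515.0, -136.0, 142.4]
ee_rot: [-0.574, 0.576, 0.413, -0.41]
force: [-4.1, 3.5, 7.6]
grip_width: 0.197
```

```bash
python3 -c "
from mv import *
plan(514.3,-137.5,150,-.328+np.pi/2)
print(ctrl.sense()['wrist_torque'])"
```

```text
offset [-0.0016, -0.0076, 0.0001] yaw -0.0007 | head 1.2421 tooly [ 4.9e-03 -3.0e-04 -1.0e+00] pos [ 515.  -136.   142.4] f [-4.1  3.5  7.6] grip 0.197 t 9.70 j6 -1.72
[ 0.60499902  0.7514953  -0.10424493]
```

Call:
jog_arm([
  {"offset": [0.0002,0.001,0.0004],"yaw": 0},
  {"offset": [0.0002,0.002,0.0004],"yaw": 0},
  {"offset": [0.0002,0.003,0.0004],"yaw": 0},
  {"offset": [0.0002,0.003,0.0004],"yaw": 0},
  {"offset": [0.0002,0.003,0.0004],"yaw": 0},
])

```text
time_s: 10.12
eef_pos: [515.0, -135.9, 141.3]
ee_rot: [-0.573, 0.577, 0.413, -0.41]
force: [-4.9, 2.5, 12.2]
grip_width: 0.194
```

```bash
python3 -c "
from mv import *
plan(514.3,-137.5,150,-.328+np.pi/2)
print(ctrl.sense()['wrist_torque'])"
```

```text
offset [-0.0017, -0.0087, 0.0] yaw -0.0005 | head 1.2423 tooly [ 0.0064 -0.0016 -1.    ] pos [ 515.  -135.9  141.3] f [-4.9  2.5 12.2] grip 0.194 t 10.12 j6 -1.72
[0.6352566  0.96462126 0.02405938]
```

Call:
jog_arm([
  {"offset": [0.0002,0.002,0.0005],"yaw": 0},
  {"offset": [0.0002,0.0028,0.0005],"yaw": 0},
  {"offset": [0.0002,0.0035,0.0005],"yaw": 0},
  {"offset": [0.0002,0.0035,0.0005],"yaw": 0},
  {"offset": [0.0002,0.0035,0.0005],"yaw": 0},
  {"offset": [0.0002,0.0035,0.0005],"yaw": 0},
  {"offset": [0.0002,0.0035,0.0005],"yaw": 0},
  {"offset": [0.0002,0.0035,0.0005],"yaw": 0},
  {"offset": [0.0002,0.0035,0.0005],"yaw": 0},
  {"offset": [0.0002,0.0035,0.0005],"yaw": 0},
])

```text
time_s: 10.95
eef_pos: [515.0, -135.9, 140.4]
ee_rot: [-0.572, 0.578, 0.413, -0.41]
force: [-6.4, 3.1, 16.5]
grip_width: 0.195
```

```bash
python3 -c "
from mv import *
plan(514.3,-137.5,150,-.328+np.pi/2)
print(ctrl.sense()['wrist_torque'])"
```

```text
offset [-0.0017, -0.0096, 0.0] yaw -0.0002 | head 1.2426 tooly [ 0.0085 -0.0032 -1.    ] pos [ 515.  -135.9  140.4] f [-6.4  3.1 16.5] grip 0.195 t 10.95 j6 -1.72
[ 0.68120212  1.26005607 -0.05335245]
```

Call:
jog_arm([
  {"offset": [0.0002,0.0025,0.0005],"yaw": 0},
  {"offset": [0.0002,0.0032,0.0005],"yaw": 0},
  {"offset": [0.0002,0.0032,0.0005],"yaw": 0},
  {"offset": [0.0002,0.0032,0.0005],"yaw": 0},
  {"offset": [0.0002,0.0032,0.0005],"yaw": 0},
  {"offset": [0.0002,0.0032,0.0005],"yaw": 0},
  {"offset": [0.0002,0.0032,0.0005],"yaw": 0},
  {"offset": [0.0002,0.0032,0.0005],"yaw": 0},
  {"offset": [0.0002,0.0032,0.0005],"yaw": 0},
  {"offset": [0.0002,0.0032,0.0005],"yaw": 0},
  {"offset": [0.0002,0.0032,0.0005],"yaw": 0},
  {"offset": [0.0002,0.0032,0.0005],"yaw": 0},
])

```text
time_s: 11.95
eef_pos: [515.0, -135.9, 140.0]
ee_rot: [-0.571, 0.578, 0.414, -0.41]
force: [-7.9, 3.4, 19.8]
grip_width: 0.197
```

```bash
python3 -c "
from mv import *
plan(514.3,-137.5,150,-.328+np.pi/2)
print(ctrl.sense()['wrist_torque'])
from zoom import crop
snap('side','side6'); crop('pics/side6.png',235,110,115,110,6,'pics/side6c.png')"
```

```text
offset [-0.0018, -0.01, -0.0] yaw -0.0000 | head 1.2428 tooly [ 0.0104 -0.0048 -0.9999] pos [ 515.  -135.9  140. ] f [-7.9  3.4 19.8] grip 0.197 t 11.95 j6 -1.72
[ 0.7200753   1.48817053 -0.06405663]
```

View pics/side6c.png

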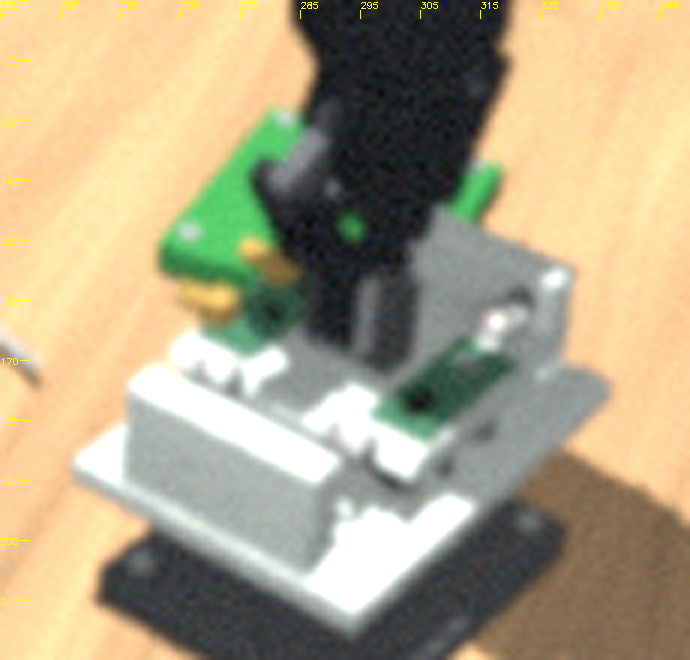

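Call:
jog_arm([
  {"offset": [0,-0.001,0],"yaw": 0},
  {"offset": [0,-0.002,0],"yaw": 0},
  {"offset": [0,-0.002,0],"yaw": 0},
  {"offset": [0,-0.002,0],"yaw": 0},
])

```text
time_s: 12.33
eef_pos: [515.1, -136.0, 142.7]
ee_rot: [-0.571, 0.579, 0.414, -0.41]
force: [-2.5, 3.0, 7.6]
grip_width: 0.197
```

Call:
jog_arm([
  {"offset": [0,0,0],"yaw": 0},
  {"offset": [0,0,0],"yaw": 0},
  {"offset": [0,0,0],"yaw": 0},
  {"offset": [0,0,0],"yaw": 0},
  {"offset": [0,0,0],"yaw": 0},
  {"offset": [0,0,0],"yaw": 0},
], fingers=0.045)

```text
time_s: 12.83
eef_pos: [515.1, -136.0, 142.6]
ee_rot: [-0.571, 0.579, 0.414, -0.41]
force: [-0.8, 0.2, -0.1]
grip_width: 0.526
```

```bash
python3 -c "
from mv import *
plan(514.3,-137.5,200,-.328+np.pi/2)
print(ctrl.sense()['wrist_torque'])"
```

```text
offset [-0.0018, -0.0574, -0.0004] yaw 0.0000 | head 1.2428 tooly [ 0.011  -0.0052 -0.9999] pos [ 515.1 -136.   142.6] f [-0.8  0.2 -0.1] grip 0.526 t 12.83 j6 -1.72
[0.01520457 0.01538276 0.01925851]
```

Call:
jog_arm([
  {"offset": [0,-0.01,0],"yaw": 0},
  {"offset": [0,-0.025,0],"yaw": 0},
  {"offset": [0,-0.045,0],"yaw": 0},
  {"offset": [0,-0.06,0],"yaw": 0},
  {"offset": [0,-0.06,0],"yaw": 0},
  {"offset": [0,-0.06,0],"yaw": 0},
])

```text
time_s: 13.33
eef_pos: [514.6, -135.7, 203.2]
ee_rot: [-0.571, 0.579, 0.414, -0.409]
force: [0.1, 0.4, -0.4]
grip_width: 0.529
```

```bash
python3 -c "
from mv import *
plan(515,-136,180,-.328+np.pi/2)
from zoom import crop
snap('side','side7'); crop('pics/side7.png',235,110,115,110,6,'pics/side7c.png')
snap('top','top7'); crop('pics/top7.png',230,150,110,100,7,'pics/top7c.png')"
```

```text
offset [-0.0001, 0.0232, -0.0001] yaw 0.0001 | head 1.2429 tooly [ 0.0125 -0.006  -0.9999] pos [ 514.6 -135.7  203.2] f [ 0.1  0.4 -0.4] grip 0.529 t 13.33 j6 -1.72
```

View pics/side7c.png

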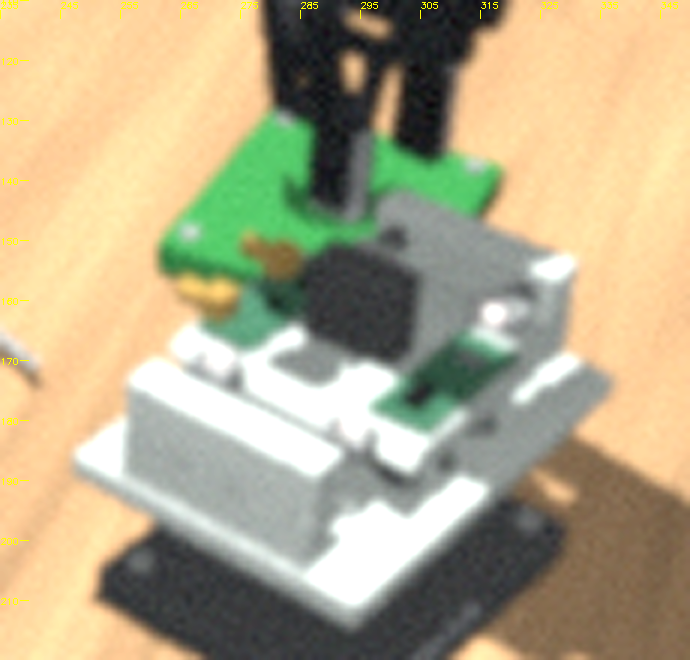

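View pics/top7c.png

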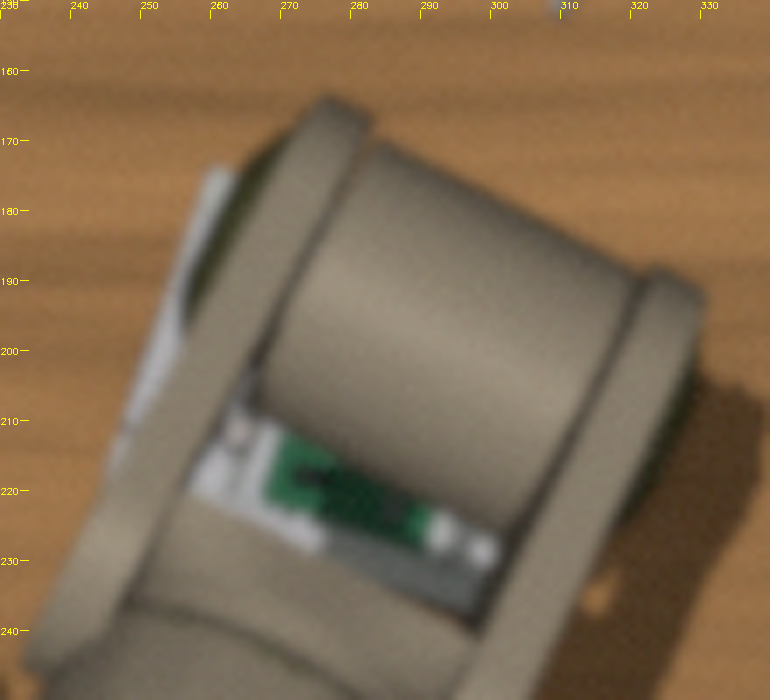

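Call:
jog_arm([
  {"offset": [0,0,0],"yaw": 0},
  {"offset": [0,0.005,0],"yaw": 0},
  {"offset": [0,0.01,0],"yaw": 0},
  {"offset": [0,0.018,0],"yaw": 0},
  {"offset": [0,0.025,0],"yaw": 0},
  {"offset": [0,0.028,0],"yaw": 0},
  {"offset": [0,0.028,0],"yaw": 0},
  {"offset": [0,0.028,0],"yaw": 0},
], fingers=0.0)

```text
time_s: 14.1
eef_pos: [514.4, -135.6, 173.6]
ee_rot: [-0.572, 0.578, 0.413, -0.41]
force: [-0.9, -0.3, -0.0]
grip_width: -0.0
```

```bash
python3 -c "
from mv import *
plan(515,-136,170,-.328+np.pi/2)"
```

```text
offset [-0.0001, 0.0037, -0.0007] yaw 0.0000 | head 1.2428 tooly [ 0.0095 -0.0045 -0.9999] pos [ 514.4 -135.6  173.6] f [-0.9 -0.3 -0. ] grip -0.000 t 14.10 j6 -1.72
```

Call:
jog_arm([
  {"offset": [0,0.001,-0.0005],"yaw": 0},
  {"offset": [0,0.002,-0.0005],"yaw": 0},
  {"offset": [0,0.003,-0.0005],"yaw": 0},
  {"offset": [0,0.004,-0.0005],"yaw": 0},
  {"offset": [0,0.004,-0.0005],"yaw": 0},
  {"offset": [0,0.004,-0.0005],"yaw": 0},
])

```text
time_s: 14.6
eef_pos: [515.1, -135.9, 170.7]
ee_rot: [-0.571, 0.579, 0.414, -0.41]
force: [-3.2, 0.9, 8.1]
grip_width: -0.003
```

Call:
jog_arm([
  {"offset": [0,0.0015,0.0003],"yaw": 0},
  {"offset": [0,0.0025,0.0003],"yaw": 0},
  {"offset": [0,0.0035,0.0003],"yaw": 0},
  {"offset": [0,0.004,0.0003],"yaw": 0},
  {"offset": [0,0.004,0.0003],"yaw": 0},
  {"offset": [0,0.004,0.0003],"yaw": 0},
  {"offset": [0,0.004,0.0003],"yaw": 0},
])

```text
time_s: 15.18
eef_pos: [515.2, -136.0, 168.8]
ee_rot: [-0.57, 0.579, 0.414, -0.409]
force: [-4.9, 2.8, 16.3]
grip_width: -0.003
```

Call:
jog_arm([
  {"offset": [0,0.0025,0.0003],"yaw": 0},
  {"offset": [0,0.003,0.0003],"yaw": 0},
  {"offset": [0,0.003,0.0003],"yaw": 0},
  {"offset": [0,0.003,0.0003],"yaw": 0},
  {"offset": [0,0.003,0.0003],"yaw": 0},
  {"offset": [0,0.003,0.0003],"yaw": 0},
  {"offset": [0,0.003,0.0003],"yaw": 0},
  {"offset": [0,0.003,0.0003],"yaw": 0},
  {"offset": [0,0.003,0.0003],"yaw": 0},
  {"offset": [0,0.003,0.0003],"yaw": 0},
  {"offset": [0,0.003,0.0003],"yaw": 0},
  {"offset": [0,0.003,0.0003],"yaw": 0},
])

```text
time_s: 16.18
eef_pos: [515.2, -136.0, 168.2]
ee_rot: [-0.57, 0.58, 0.414, -0.409]
force: [-6.6, 3.7, 19.0]
grip_width: 0.001
```

Call:
jog_arm([
  {"offset": [0,-0.003,0],"yaw": 0},
  {"offset": [0,-0.01,0],"yaw": 0},
  {"offset": [0,-0.03,0],"yaw": 0},
  {"offset": [0,-0.06,0],"yaw": 0},
  {"offset": [0,-0.09,0.03],"yaw": 0},
  {"offset": [0,-0.1,0.07],"yaw": 0},
  {"offset": [0,-0.1,0.11],"yaw": 0},
  {"offset": [0,-0.1,0.15],"yaw": 0},
  {"offset": [0,-0.1,0.18],"yaw": 0},
  {"offset": [0,-0.1,0.18],"yaw": 0},
  {"offset": [0,-0.1,0.18],"yaw": 0},
])

```text
time_s: 17.1
eef_pos: [342.9, -77.2, 266.0]
ee_rot: [-0.569, 0.581, 0.415, -0.409]
force: [0.6, 0.3, 0.2]
grip_width: 0.002
```

```bash
python3 -c "
from mv import *
plan(515,-136,170,-.328+np.pi/2)
from zoom import crop
snap('side','side8'); crop('pics/side8.png',235,110,115,110,6,'pics/side8c.png')
snap('top','top8'); crop('pics/top8.png',230,150,110,100,7,'pics/top8c.png')"
```

```text
offset [0.0, 0.0993, -0.1801] yaw 0.0002 | head 1.2430 tooly [ 0.0163 -0.0087 -0.9998] pos [342.9 -77.2 266. ] f [0.6 0.3 0.2] grip 0.002 t 17.10 j6 -1.80
```

View pics/side8c.png

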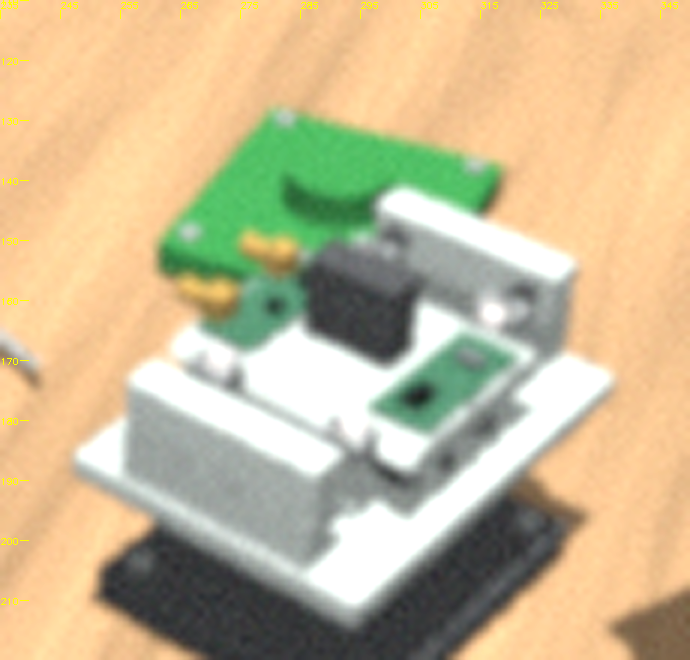

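View pics/top8c.png

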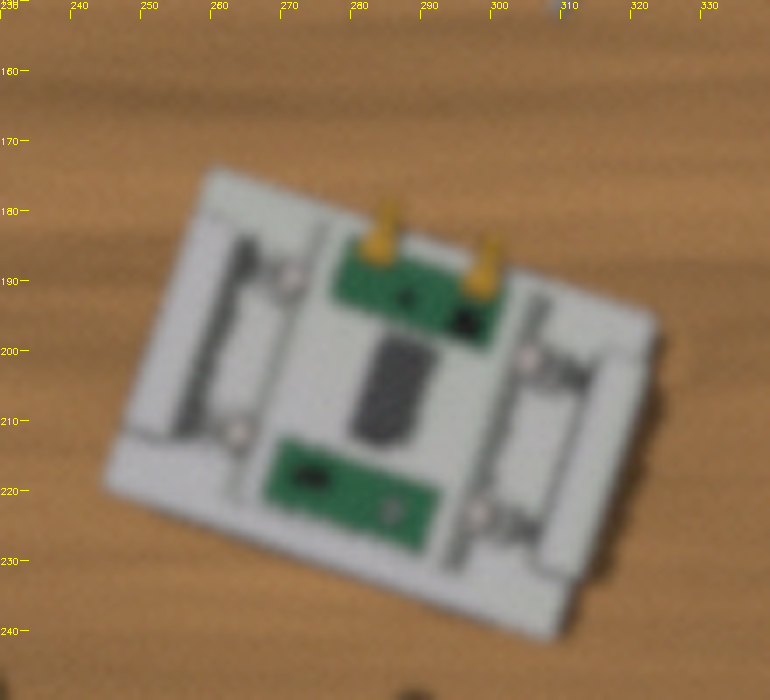

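View pics/top8.png

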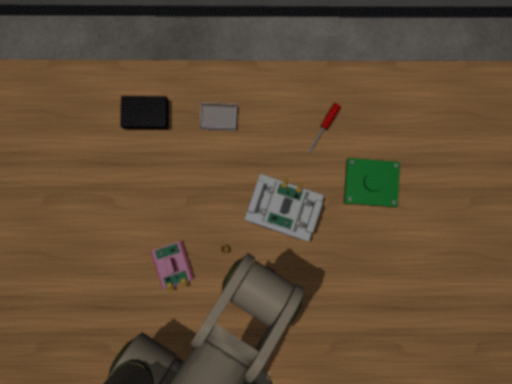

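The side view shows the plate square between the housings, with the rollers over its edges at px (270,172), (294,180) and (317,162). The top view shows the connectors at the single-ball end, px (284,186) and (299,190), the bar in the middle at (286,206), and the bystanders unmoved.

```bash
python3 -c "
from mv import *
print(ctrl.finish_job())"
```

```text
the job is handed in; nothing more can be done
None
```

The plate is snapped onto the nest with its connector end over the single ball, bedded, released and handed in at about 17 s. The job reports no verdict, so success rests on force readings and pictures.

**What I did**
- I gripped the bar, carried the plate level over the nest and used contact forces to centre it between the rollers. The first touch was one-sided, so I shifted it about 2 mm sideways.
- I pushed until the rollers snapped over. The wrist force then turned to about -13 N, the rollers pulling the plate down.
- **First bedding:** still gripping the bar, I held the push for about a second at 17–20 N, then let go.
- **Second bedding:** with closed fingers on the bar top, I held 16–19 N for about another second. None of the end-of-move force readings went over 20 N; force between readings was not seen.

**Last checks**
- While pushing, the tool sank about 1 mm per 4–5 N, which fits the platen spring. The bar top was felt at about 153.7 mm, the same height as during the gripped bedding.
- In the last pictures the plate sits square between the housings with the rollers over its edges. The bystanders visible in the top view look unmoved.
- The wrist force was near zero with the arm clear.

**Not confirmed**
- I could not read the feeler pin or platen joint directly.
- I did not measure the plate's final position or tilt to the required tolerances.
- The two cameras disagreed on positions by up to about 5 mm, so I centred by feel.
- A side force of up to 8 N and a tool tilt of about 0.01–0.02 rad built up during the pushes. The side force was gone after release.

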